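# Press a wooden wheel on the gluing spindle

### The arm

A 6-joint arm with a two-finger parallel gripper is mounted at the origin on the work surface. World frame = base frame: x ahead of the robot, y to its left, z up, the work surface at z = 0. Lengths are in m, angles in rad, forces in N, time in s.
With the tool pointing down it reaches from about 0.375 to 0.925 m from the base axis. Payload 5.7 kg.
Tool frame: the origin (TCP) lies midway between the tips of the shut fingers; the grasp point (between the pads) lies 19 mm behind it; z points along the fingers, y is the line along which they close (so a half turn about z gives the same grasp; the last joint's range is limited). The gripper opens to 88 mm and grips with 3 to 60 N. Pads are 20 mm wide; open, the fingers measure 115 mm over their backs; the gripper's body (75 mm by 178 mm) begins 61 mm behind the grasp point.
Start: joints at [1.078, 0.359, 1.51, -0, 1.272, -0.115], TCP at [0.221, 0.558, 0.223] pointing down, gripper open.
Joint ranges: [-2.97, 2.97], [-1.01, 2.36], [0.21, 2.38], [-0.96, 4.11], [0.2, 2.71], [-2.98, 2.98]. Speed limits (rad/s): [2.39, 2.39, 3.14, 3.14, 3.14, 3.14].

### API

Orientations are given as a unit quaternion [x, y, z, w].
In Python, from bench import move_ptp, servo_line, goto_joints, move_gripper, sleep, inverse_kinematics, capture, PlanningError, close_job, spot_in, silhouettes, current_clock, current_joint_pos, current_qvel, current_joint_torque, current_position, current_orientation, current_force, current_torque, current_finger_gap, current_grip_force gives the robot as it stands. Calls block until the motion is done:
- move_ptp(position, orientation): joint-space move of the TCP to a pose.
- servo_line(position, orientation=None, rate=0.15, contact_N=None): straight line of the TCP; orientation=None keeps the orientation; rate is the mean speed in m/s. With contact_N (N) it stops when the force on the tool has changed by that much, and returns True; else False.
- goto_joints(angles): joint-space move.
- move_gripper(opening): finger opening in m; the grip force is fixed at half the most; returns when the fingers have stopped.
- sleep(seconds).
- inverse_kinematics(position, orientation): joint angles nearest the present ones, or None.
- capture(name): name is "scene" or "top"; returns a dict with "image" (400x640x3 uint8, blue, green, red), "range_z" (400x640 float32, m along the optical axis (not along the pixel's ray), 0 where there is no reading), "intrinsics" (3x3 intrinsics, pixels), "R" (3x3) and "t" (3): a world point X has camera coordinates R X + t. Camera axes: x right, y down, z forward; pixel columns grow to the right and rows downward; lengths in m; the calibration is good to about 2 mm. A picture is of the moment at which its call begins.
A pose or a line that the arm cannot do raises PlanningError and nothing moves.
- close_job(): hands the job in; it is judged then, once.
Trained networks look in the newest picture that a camera, given by its name, has taken for a name from the list of things; names that differ only in an ending like _2 or _b are one class to them, and where a whole thing is asked for, a point or a joint stands for the part that bears it (a point fixed in the world has none). Each returns a list of dicts, best first, with "conf" (0 to 1); they miss things now and then, are a little off and sometimes report something else, mostly with a low value. They report only what shows in the picture. A call takes as long as a camera call. They do not tell look-alikes from the thing itself.
- spot_in(camera, query): "xy" ([column, row] in pixels, amid what is visible of it).
- silhouettes(camera, query): "region" (400x640 bool, what is visible of it) and "xy" ([column, row] in pixels, amid what is visible of it).
Readings, each from a call of its own:
- current_clock(): time.
- current_joint_pos(): joint angles.
- current_qvel(): joint speeds.
- current_joint_torque(): joint torques, N m.
- current_position(): TCP position.
- current_orientation(): TCP orientation.
- current_force(): force on the tool from outside, world axes, zero at the start.
- current_torque(): the same for the moment, N m.
- current_finger_gap(): finger opening in m.
- current_grip_force(): force on a finger pad.
Only numpy, scipy, OpenCV 4.12 (cv2) and the standard library are available. Lean on these libraries where they do the work, as an engineer would, in place of code of your own. Each camera call takes 0.05 s, during which the arm holds its last target. There are 200 camera calls.

### The job

Slip the pale wooden wheel over the upright steel spindle so that it lies flat on the blue base of the stand, and then slip the red ring weight over the same spindle so that it sits flat on top of the wheel and presses it down. Leave the dark wooden wheel where it is, and let go of everything.

Things in the scene. Friction and masses are not known exactly. Their poses are not given: they have to be found in the camera images.
- stand: Gluing stand screwed to the bench (fixed): a round blue steel base, 90 mm in diameter, 16 mm high, with an upright steel spindle in its middle, 22 mm thick at the base and tapering to about 10 mm near its rounded tip, 85 mm above the bench. Origin: centre of the underside, on the bench; z up along the spindle. Clutter round the edges of the bench is lower than 0.25 m.
- wheel: Pale wooden wheel with a thin dark line round its rim, lying flat on the bench: a plain ring 60 mm in outside diameter, 24 mm thick, with a hole 30 mm in diameter right through, 60 g. Origin: its centre, 12 mm above its underside; z is the hole's axis. Grip it across the outside at any yaw. Seated on the stand, its centre is 28 mm above the bench.
- weight: Red painted steel ring weight with two thin bright lines round it, lying flat on the bench: 50 mm in outside diameter, 30 mm tall, hole 30 mm in diameter right through, about 280 g. Origin: its centre, 15 mm above its underside; z is the hole's axis. Grip it across the outside at any yaw. On top of the seated wheel its centre is 55 mm above the bench.
- dark_wheel: Dark wooden wheel with a thin pale line round its rim, shaped and sized like the pale one (60 mm outside, 24 mm thick, hole 30 mm); not wanted, to be left where it lies. Origin: its centre; z is the hole's axis. A white plastic pipe offcut (50 mm across, 36 mm tall), also unwanted, lies loose among the parts; the rings lie 100 mm or more apart, centre to centre.
Not all that is in view belongs to the job. There is more than one size of the weight; the one meant has the size given above. Several things look just like the stand: the one meant starts farthest from the robot's base.

How it is judged:
On the way, in this order (a step that is already met when the one before it is completed fails the run):
1. the pale wheel lies flat on the stand's base, over the spindle, and the red weight is not yet on the spindle (horizontal distance between wheel and stand below 0.012 m and z of wheel in the frame of stand below 0.034 m and angle between the z axis of wheel and the z axis of stand, either way round below 0.17 rad and horizontal distance between weight and stand above 0.05 m), for 0.2 s.
2. the red weight sits over the spindle on top of the wheel (horizontal distance between weight and stand below 0.014 m and z of weight in the frame of stand between 0.048 and 0.062 m), for 0.2 s.
At the end, for the whole second after the job is handed in: Both on the spindle, at rest and within 10 degrees of level: the pale wheel flat on the base (centre within 12 mm of the axis, under 34 mm above the bench), the red weight on top of it (centre within 14 mm of the axis, 48 to 62 mm above the bench) (all of step 2 and horizontal distance between wheel and stand below 0.012 m and z of wheel in the frame of stand below 0.034 m and angle between the z axis of each of wheel, weight and the z axis of stand, either way round below 0.17 rad and linear speed of each of wheel, weight below 0.02 m/s); the robot touches nothing.
It fails at once if the dark wheel is moved more than 30 mm (distance of dark_wheel from where it was at the start of the episode above 0.03 m).
It also fails if it takes over 61 s, if anything falls off the work surface, if the arm or the gripper's body presses on something with over 40 N, if the wrist force passes 120 N, or if a joint passes its speed limit or range.

## Working session

There is one attempt and no reset: what is moved stays moved. The work goes in short steps, each a Python script; the robot and the scene stay as the last script left them, time stands still between calls to the robot, and variables do not carry over. Pictures are saved under pics/ and viewed, at most 10 in all, crops included, and the job is handed in when it is done.

```bash
mkdir -p pics
cat > h.py <<'E'
import numpy as np, cv2
from bench import *
def cloud(c):
    K=c["intrinsics"];z=c["range_z"];v,u=np.mgrid[:400,:640]
    P=np.stack([(u-K[0,2])/K[0,0]*z,(v-K[1,2])/K[1,1]*z,z],-1)
    W=(P-c["t"])@c["R"]; W[z==0]=np.nan
    return W
def topring(W,m):
    p=W[m&np.isfinite(W[...,2])]; 
    h=np.percentile(p[:,2],90); q=p[np.abs(p[:,2]-h)<.004]
    (cx,cy),r=cv2.minEnclosingCircle(q[:,:2].astype(np.float32))
    return np.round([cx,cy,h,r],4), len(q)
E
python3 - <<'E'
from h import *
for n in("top","scene"):
    c=capture(n); cv2.imwrite(f"pics/{n}0.png",c["image"]); W=cloud(c); np.savez(f"{n}.npz",W=W,img=c["image"])
    print(n,"cam",np.round(-c["R"].T@c["t"],3))
    for q in("stand","wheel","weight","dark_wheel"):
        for d in silhouettes(n,q):
            m=d["region"]
            print(n,q,round(d["conf"],2),np.round(d["xy"]),m.sum(),*(topring(W,m) if np.isfinite(W[m][:,2]).sum()>5 else ["-"]))
print(current_orientation(),current_clock())
E
```

```text
top cam [0.242 0.008 1.21 ]
top stand 0.97 [424. 294.] 1091 [ 0.199  -0.2977  0.0214  0.0446] 381
top stand 0.8 [290. 168.] 1055 [0.5113 0.0201 0.0212 0.0445] 463
top wheel 0.71 [205. 120.] 390 [0.6282 0.2336 0.0276 0.0301] 232
top weight 0.84 [354. 209.] 538 [ 0.4079 -0.1471  0.0455  0.0347] 279
top weight 0.67 [362. 155.] 551 [ 0.5255 -0.1502  0.0452  0.0348] 276
top weight 0.59 [399. 194.] 207 [ 0.453  -0.2445  0.0332  0.0237] 123
top dark_wheel 0.63 [203. 186.] 418 [0.4621 0.2371 0.028  0.0297] 246
scene cam [0.851 0.447 0.713]
scene stand 0.78 [286. 240.] 1290 [0.5129 0.0195 0.0328 0.0094] 23
scene stand 0.6 [293. 110.] 685 [ 0.2013 -0.2987  0.042   0.0079] 18
scene wheel 0.81 [318. 352.] 975 [0.6291 0.2331 0.0241 0.0303] 699
scene weight 0.87 [233. 163.] 374 [ 0.4563 -0.245   0.0296  0.0245] 147
scene weight 0.83 [272. 173.] 824 [ 0.4086 -0.1488  0.0415  0.0362] 325
scene weight 0.66 [233. 193.] 946 [ 0.5259 -0.1511  0.0415  0.0359] 377
scene weight 0.64 [286. 240.] 1405 [0.5123 0.0188 0.0308 0.0094] 23
scene dark_wheel 0.76 [380. 294.] 812 [0.4626 0.2372 0.0241 0.0304] 525
[ 1.87771143e-01  9.82212802e-01 -9.36577926e-05 -1.47187384e-05] 0.5
```

View pics/top0.png

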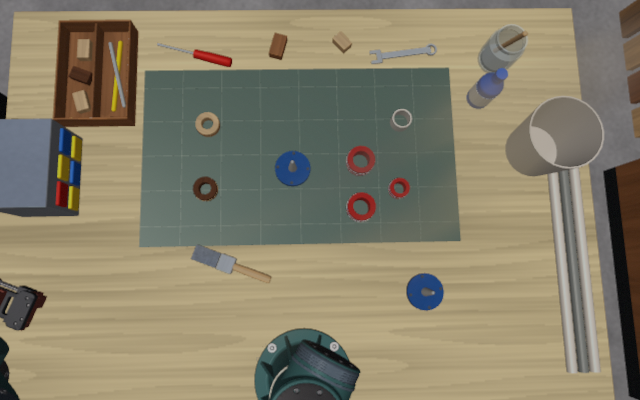

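View pics/scene0.png

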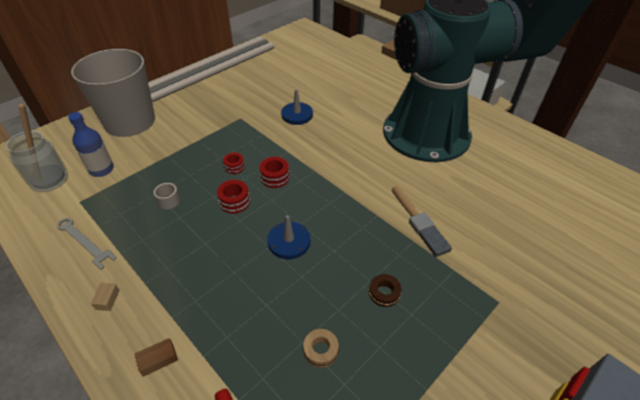

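Both pictures agree (top view pixels):
- **Stands:** (290,168) at 0.51 m from the base, and (424,294) at 0.36 m. I choose (290,168), the farther one.
- **Pale wheel:** (207,124). The dark wheel at (205,188) is to be left.
- **Red rings:** (354,209) and (362,155) are 70 mm across. (399,188) is about 49 mm across and 30 mm tall, so I choose that one.
- **White pipe:** (402,118), to be left.

I'll check these in one close crop and refine the positions.

Run:
```python
from h import *
ims=[]
for n in("top","scene"):
    d=np.load(n+".npz");W=d["W"];img=d["img"]
    def ring(x,y,zl,zh,r):
        m=(np.hypot(W[...,0]-x,W[...,1]-y)<r)&(W[...,2]>zl)&(W[...,2]<zh)
        p=W[m]; (cx,cy),R=cv2.minEnclosingCircle(p[:,:2].astype(np.float32))
        return np.round([cx,cy,R,np.median(p[:,2])],4),m.sum()
    o=.004 if n=="top" else 0
    print(n,"stand",ring(.512,.0195,.012+o,.020+o,.055)); 
    print("wheel",ring(.629,.2335,.020+o,.028+o,.04))
    print("weight",ring(.455,-.245,.026+o,.034+o,.035))
    m=(np.hypot(W[...,0]-.512,W[...,1]-.0195)<.055)&(W[...,2]>.035+o)
    print("spindle",np.round(W[m],3)[:8].tolist(),m.sum())
    m=np.abs(W[...,2])<.01; print("bench",np.nanmedian(W[150:250,200:400,2][np.abs(W[150:250,200:400,2])<.01]))
s=np.load("scene.npz")["img"]
cs=[s[y-40:y+40,x-40:x+40] for x,y in((233,163),(289,240),(318,352),(272,173))]
cs=[cv2.resize(np.pad(c,((0,80-c.shape[0]),(0,0),(0,0))),(200,200),interpolation=2) for c in cs]
cv2.imwrite("pics/crop.png",np.hstack(cs))
```

```text
top stand (array([0.5111, 0.0201, 0.0448, 0.0182]), np.int64(635))
wheel (array([0.6282, 0.2336, 0.0301, 0.0261]), np.int64(220))
weight (array([ 0.4552, -0.2451,  0.0249,  0.0319]), np.int64(122))
spindle [[0.515, 0.021, 0.083], [0.515, 0.019, 0.082], [0.515, 0.017, 0.081], [0.512, 0.024, 0.082], [0.512, 0.021, 0.085], [0.512, 0.019, 0.085], [0.512, 0.017, 0.084], [0.51, 0.024, 0.08]] 51
bench 0.001886522973239398
scene stand (array([0.5115, 0.0186, 0.0467, 0.0151]), np.int64(1014))
wheel (array([0.6291, 0.2331, 0.0303, 0.0228]), np.int64(700))
weight (array([ 0.4552, -0.2463,  0.0259,  0.0287]), np.int64(160))
spindle [[0.511, 0.016, 0.083], [0.509, 0.017, 0.083], [0.514, 0.017, 0.083], [0.512, 0.018, 0.083], [0.511, 0.02, 0.084], [0.509, 0.02, 0.082], [0.515, 0.015, 0.079], [0.515, 0.018, 0.082]] 131
bench -0.00029230777918209136
```

View pics/crop.png

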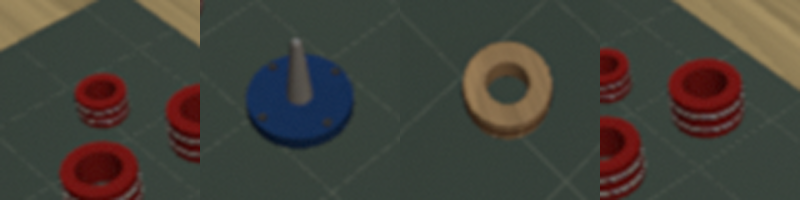

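The crop confirms it: small red weight (left panel), blue stand with spindle, pale wheel; the far-right ring is the oversize one. Now I'll place the wheel.

```bash
cat >> h.py <<'E'
Q=[np.sqrt(.5),np.sqrt(.5),0,0]
S=(.5114,.0194)
def pick(x,y,zt):
    move_ptp([x,y,.16],Q); servo_line([x,y,.03],rate=.15)
    print("touch",servo_line([x,y,zt],rate=.03,contact_N=8),current_position())
    move_gripper(.03); print("gap",current_finger_gap(),"grip",current_grip_force())
    servo_line([x,y,.16],rate=.12); print("lifted gap",current_finger_gap(),"F",current_force())
def place(x,y,zt):
    print("touch",servo_line([x,y,zt+.02],rate=.08,contact_N=10))
    print("touch",servo_line([x,y,zt-.003],rate=.03,contact_N=10),current_position(),current_force())
E
python3 - <<'E'
from h import *
pick(.6287,.2335,.005)
move_ptp([*S,.16],Q)
c=capture("scene"); cv2.imwrite("pics/held1.png",c["image"][50:350,130:530])
W=cloud(c)
for d in silhouettes("scene","wheel")[:2]: print(d["conf"],d["xy"],topring(W,d["region"]))
print(current_clock())
E
```

```text
touch False [0.62884673 0.23357306 0.00511644]
gap 0.05988702285814915 grip 30.000168196856976
lifted gap 0.06002328530537103 F [ 0.28535704  0.24537097 -0.59280197]
0.71 [287.8, 186.9] (array([0.5136, 0.0197, 0.1788, 0.0308]), 384)
7.4667
```

View pics/held1.png

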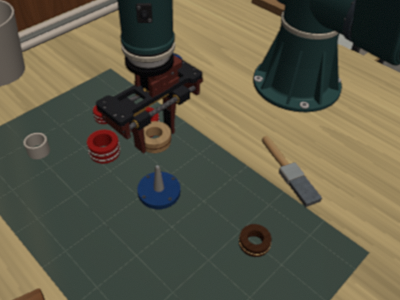

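The wheel is held level between the fingers (crop pixel (156,135)), above the stand at (159,188). I'll lower it.

Run:
```python
from h import *
place(*S,.021)
if current_position()[2]<.026:
    move_gripper(.085); servo_line([*S,.17],rate=.15)
    c=capture("scene"); W=cloud(c); cv2.imwrite("pics/put1.png",c["image"][140:340,190:440])
    for d in silhouettes("scene","wheel")[:2]: print(d["conf"],d["xy"],topring(W,d["region"]))
print(current_clock())
```

```text
touch False
touch True [0.51118282 0.01945125 0.02063774] [ 0.22382923 -0.02409712  3.52745785]
0.61 [287.8, 236.3] (array([0.5135, 0.0186, 0.0401, 0.0308]), 362)
11.6
```

View pics/put1.png

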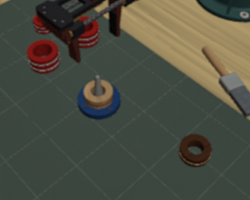

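The wheel lies flat on the blue base, over the spindle at crop pixel (98,95), with its top at 40 mm as it should be. Now the weight.

Run:
```python
from h import *
pick(.4552,-.2457,.005)
if current_finger_gap()>.045:
    move_ptp([*S,.16],Q)
    place(*S,.045)
    print(current_finger_gap(),current_clock())
    if current_position()[2]<.050:
        move_gripper(.085); servo_line([*S,.17],rate=.15); move_ptp([.45,.25,.25],Q)
        c=capture("scene"); W=cloud(c); cv2.imwrite("pics/put2.png",c["image"][140:340,190:440])
        for q in("wheel","weight","dark_wheel"):
            for d in silhouettes("scene",q)[:4]: print(q,d["conf"],d["xy"],topring(W,d["region"]))
print(current_clock())
```

```text
touch False [ 0.45528275 -0.24575908  0.0050558 ]
gap 0.05021046223347948 grip 30.000258330255747
lifted gap 0.050136891639246596 F [ 0.61729035 -0.36793734 -2.47001687]
touch False
touch True [0.51111975 0.01944287 0.04478064] [-0.28303515  0.53625031  5.94247978]
0.050257764514937214 19.775
wheel 0.86 [288.8, 242.9] (array([0.5166, 0.0243, 0.0395, 0.0276]), 104)
weight 0.86 [231.5, 195.1] (array([ 0.527 , -0.1522,  0.0416,  0.0367]), 359)
weight 0.55 [270.5, 169.0] (array([ 0.4091, -0.1495,  0.0414,  0.0366]), 330)
dark_wheel 0.7 [383.7, 292.5] (array([0.4628, 0.2364, 0.0242, 0.0306]), 526)
22.675
```

View pics/put2.png

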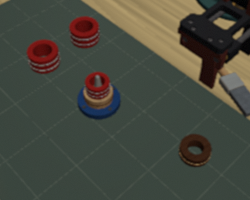

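The red weight sits on the wheel, with the spindle through it, at crop pixel (97,82). The dark wheel has not moved and the gripper is clear. I'll check the weight's height and hand in.

Run:
```python
from h import *
c=capture("scene"); W=cloud(c)
b=c["image"].astype(int)
m=(np.hypot(W[...,0]-S[0],W[...,1]-S[1])<.035)&(W[...,2]>.064)&(W[...,2]<.076)&(b[...,2]>b[...,0]+40)
p=W[m];print(m.sum(),cv2.minEnclosingCircle(p[:,:2].astype(np.float32)),np.median(p[:,2]))
if m.sum()>30 and abs(np.median(p[:,2])-.07)<.004: print(close_job())
```

```text
261 ((0.5132516622543335, 0.017615456134080887), 0.02592816762626171) 0.06849720607457956
the job is handed in; nothing more can be done
None
```

The job is handed in: the pale wheel lies flat on the base of the far stand, the 50 mm red weight sits on top of it, everything is released, and the dark wheel was left where it lay; the judge's verdict was not shown.

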